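# Feel open the strongbox lock and hold it up for hand-over

### The arm

A 7-joint arm with a two-finger parallel gripper is mounted at the origin on the work surface. World frame = base frame: x ahead of the robot, y to its left, z up, the work surface at z = 0. Lengths are in m, angles in rad, forces in N, time in s.
With the tool pointing down it reaches from about 0.4 to 0.85 m from the base axis. Payload 4.5 kg.
Tool frame: the origin (TCP) lies where the fingers leave the gripper's body, on its centre line; the fingertips stand 64 mm ahead of it and the grasp point (between the pads) lies 45 mm ahead of it; z points along the fingers, y is the line along which they close (so a half turn about z gives the same grasp; the last joint's range is limited). The gripper opens to 88 mm and grips with 3 to 60 N. Pads are 18 mm wide; open, the fingers measure 123 mm over their backs; the gripper's body (75 mm by 187 mm) begins 45 mm behind the grasp point.
Start: joints at [1.316, 0.689, -0.195, 1.565, 0.157, 0.902, -0.215], TCP at [0.178, -0.599, 0.303] pointing down, gripper open.
Joint ranges: [-3.01, 3.01], [-0.46, 2.08], [-1.47, 1.51], [0.13, 2.56], [-1, 4.14], [0.04, 2.09], [-2.66, 2.66]. Speed limits (rad/s): [2.57, 2.57, 3.14, 3.14, 3.14, 3.14, 3.14].

### API

Orientations are given as a unit quaternion [x, y, z, w].
In Python, from plant import r gives the robot as it stands.
- The arm moves only by the tool play_rows, never from a script. Its arguments are lists of equal length, an entry for each row: "translation": the shift along the tool's x, y, z in m, a list of three; "delta_rot": the turn, a rotation vector about the tool's x, y, z in degrees, a list of three; "grip": the opening, from -1 (shut) to 1 (fully open). In form: {"translation": [[x, y, z], ...], "delta_rot": [[rx, ry, rz], ...], "grip": [grip, ...]}. A call has 1 to 20 rows; each row shifts and turns the commanded pose from where the row before left it, along the tool's axes as they then stand; what a row does not reach is not made up. A row lasts 1/8 s, in which the tool goes at most 62.5 mm and 10.7 degrees, less where a joint would pass 70% of its speed; a pose out of reach is approached as far as the arm can. A call with a gripper value outside its range is refused whole. The fingers move at their own pace and stop on an object; "squeeze" is the grip in N (left out, the last holds). Time passes only in rows, so rows that do not move let the fingers close. It gives the time, the measured TCP pose, the force, the opening and the grip force at its end, in the units of the state.
- r.get_state(): the state, without advancing time (a new reading comes with each control period).
- r.snapshot(name): name is "scene" or "top"; returns the picture (480x640x3 uint8, blue, green, red); there is no depth.
- r.get_calibration(name): a dict with "intrinsics" (3x3 intrinsics, pixels), "k1" (the pictures are not rectified: a ray, as slopes to the right and down, at radius r is drawn at 1 + k1 r^2 times it, then the intrinsics apply), "eye" and "rotation" of the camera in the world. Camera axes: x right, y up, looking along -z (the intrinsics and any distortion apply to the point x, -y, -z); pixel columns grow to the right and rows downward; lengths in m; the calibration is good to about 2 mm. A picture is of the moment at which its call begins. get_calibration takes no time and is no camera call.
- r.finish_job(): hands the job in; it is judged then, once.
Trained networks look in the newest picture that a camera, given by its name, has taken for a name from the list of things; names that differ only in an ending like _2 or _b are one class to them, and where a whole thing is asked for, a point or a joint stands for the part that bears it (a point fixed in the world has none). Each returns a list of dicts, best first, with "confidence" (0 to 1); they miss things now and then, are a little off and sometimes report something else, mostly with a low value. They report only what shows in the picture. A call takes as long as a camera call. They do not tell look-alikes from the thing itself.
- r.look_for(camera, target): "point" ([x, y, z] in m, in world coordinates, good to about 4 mm: the middle of the surface that is visible of it).
- r.silhouettes(camera, target): "pixels" (480x640 bool, what is visible of it).
The state is a dict: "clock": time; "q": joint angles; "qd": joint speeds; "joint_torque": joint torques, N m; "tool_pos": TCP position; "eef_rot": TCP orientation; "contact_force": force on the tool from outside, world axes, zero at the start; "moment": the same for the moment, N m; "opening": opening from 0.0 (shut) to 1.0 (fully open); "finger_force": force on a finger pad.
Only numpy, scipy, OpenCV 4.12 (cv2) and the standard library are available. Lean on these libraries where they do the work, as an engineer would, in place of code of your own. Each camera call takes 0.05 s, during which the arm holds its last target. There are 200 camera calls.

### The job

Unlock the silver strongbox: turn the dial on the brass padlock slowly clockwise, feeling for the notch where the straight shackle clicks out a little, then pull the shackle fully out by its tab. Lift the open lock off the hasp eye and finish holding it in the gripper, still and dial up, 10 to 30 cm above the middle of the white hand-over tray, without knocking the other things about; do not put it down or let go.

Things in the scene. Friction and masses are not known exactly. Their poses are not given: they have to be found in the camera images.
- strongbox: Blue steel box bolted to the bench, 230 (x) x 240 (y) x 86 mm high; origin at the centre of its underside, z up, its -x side is the front. On its lid is a hasp plate 100 x 100 mm whose top is 90 mm above the bench, with a steel eye standing up from its centre.
- hasp_eye (a point): Foot of the hasp eye, on the hasp plate's top at the strongbox's centre (strongbox axes). The eye is an upright plate 8 mm thick (x), 40 mm wide (y), 31 mm high, with a 14 x 14 mm window whose centre is 18 mm up.
- lock: Loose brass padlock, 0.4 to 0.65 kg. Body x -40 to +28, 56 wide (y), 40 mm high; origin on its underside mid-slot. The slot (11 mm in x, 33 deep, open below) sits astride the hasp eye: it starts at hasp_eye with the strongbox's axes, 1.5 mm play. The closed shackle runs through the eye and stops it being lifted; with the shackle out it lifts straight up.
- lock_grip (a point): Good point to hold the lock: on its middle plane, 6 mm to the -x side of the origin, 26 mm above its underside; fingers close along the lock's y on the 56 mm wide flat sides (dial above, its top 37 mm higher than this point). Lock axes.
- dial_grip (a point): Centre of the dial's top face. The dial is a black knurled cylinder, 40 mm in diameter and 22 mm tall, vertical axis, standing on the lock's top over its origin, with a white pointer line from the centre to the rim; its top is 63 mm above the lock's underside. Grip it across its diameter from above. It turns with light friction (about 0.05 N m).
- dial (a joint): Dial angle, rad, grows clockwise seen from above; stops at 0 and 1.75; starts at 0 to 0.2. The opening notch lies somewhere from 0.6 to 1.4, different each time and not marked: when the dial comes within about 0.08 rad of it the shackle clicks out and within 0.25 rad more the dial stops firmly.
- shackle (a joint): How far the straight shackle is out, in m: 0 to 0.001 locked; a spring of its own pushes it out to about 0.006 when the dial reaches the notch (the click); 0.027 fully out. Pulling it on by hand takes up to about 6 N and it stays where it is left. It slides along the lock's -x. From 0.016 on it is clear of the eye.
- shackle_tab (a point): Grip point on the shackle's steel pull tab: upright plate 26 mm long (x), 12 thick (y), 32 high, ahead of the lock's front (-x) face, moving with the shackle. The point is on its middle plane, 10 mm below its top edge, 26 mm above the lock's underside, 60 mm to -x of the lock's origin when locked. Pinch it along the lock's y from above, pull along the lock's -x.
- tray: White hand-over tray fixed to the bench, 150 x 150 x 20 mm, open above; origin at the centre of its underside. It stands left or right of the strongbox.
- soldering_block: Grey fire-brick slab 130 x 150 mm with a dark block on it, 52 mm high in all, fixed, on the other side from the tray; origin under its centre.
- bowl: Loose small steel bowl, 90 mm across, 40 mm high; origin at the centre of its underside. Leave alone.
- glass_dish: Loose glass dish, 110 mm across, 45 mm high; origin at the centre of its underside. Leave alone.
- hammer: Loose hammer with wooden handle, 260 mm long, 26 mm thick, lying along its x axis; origin near its middle, underneath. Leave alone.
- tweezers: Loose steel tweezers, 140 mm long, 6 mm thick, lying along its x axis; origin at its middle. Leave alone.
- mandrel_stand: Loose steel ring mandrel standing on a 60 mm foot, 110 mm tall; origin at the centre of its underside. Leave alone.
Not all that is in view belongs to the job. What is meant by the tray is not green, and is the larger of those in its own colour.

How it is judged:
By the outcome, as a careful person would: the job done as asked, in the order asked, and still so for the second after the job is handed in, while the arm keeps its last pose, push and grip.
It also fails if it takes over 69 s, if anything falls off the work surface, if the arm or the gripper's body presses on something with over 40 N, if the wrist force passes 120 N, or if a joint passes its speed limit or range.

## Working session

There is one attempt and no reset: what is moved stays moved. The work goes in short steps, Python scripts to look and compute and a tool call to move; the robot and the scene stay as the last step left them, time stands still between calls to the robot, and variables do not carry over. Pictures are saved under pics/ and viewed, at most 10 in all, crops included, and the job is handed in when it is done.

Besides the shell and the picture viewer there is one more tool, called after "Emit:" by a JSON object that holds its "op" and its "data". play_rows: Moves the arm, as the interface text tells. Its arguments: {"type":"object","properties":{"translation":{"type":"array","items":{"type":"array","items":{"type":"number"}}},"delta_rot":{"type":"array","items":{"type":"array","items":{"type":"number"}}},"grip":{"type":"array","items":{"type":"number"}},"squeeze":{"type":"number"}},"required":["translation","delta_rot","grip"]}

```bash
mkdir -p pics; ls; python3 - <<'E'
from plant import r
import cv2,numpy as np
s=r.get_state(); print(s)
for c in ("scene","top"):
    im=r.snapshot(c); cv2.imwrite(f"pics/{c}0.png",im)
    k=r.get_calibration(c); print(c,k)
    for t in ("strongbox","lock","dial","shackle_tab","tray","soldering_block","bowl","glass_dish","hammer","mandrel_stand"):
        print(t,[(np.round(d["point"],3).tolist(),round(d["confidence"],2)) for d in r.look_for(c,t)])
E
```

```text
pics
{'clock': 0.0, 'q': array([ 1.31579163,  0.68996915, -0.19448645,  1.56632274,  0.15727941,
        0.90250821, -0.21511917]), 'qd': array([ 0.00070667, -0.00119904,  0.00076249,  0.00035757, -0.0003355 ,
        0.00092733,  0.00332998]), 'joint_torque': array([-5.60517503e-05, -5.27554643e+01, -1.26687616e+00, -1.53424072e+01,
       -5.26541204e-02,  6.41827777e-03,  1.49505950e-04]), 'tool_pos': array([ 0.17780981, -0.59864213,  0.30192416]), 'eef_rot': array([ 9.89589618e-01,  1.43915112e-01, -1.97751820e-04, -8.88265395e-04]), 'contact_force': array([-0.14382639, -0.32505248, -0.09916597]), 'moment': array([-0.01364918,  0.01238084,  0.05325683]), 'finger_force': 0.0, 'opening': 1.0024450263043219}
scene {'intrinsics': array([[434.37050239,   0.        , 317.03573771],
       [  0.        , 434.37050239, 242.72307452],
       [  0.        ,   0.        ,   1.        ]]), 'k1': -0.10873489312862972, 'eye': array([1.23240769, 0.35789529, 0.86589509]), 'rotation': array([0.2312547 , 0.33827518, 0.75644343, 0.50978869])}
strongbox [([0.673, 0.019, 0.083], 0.67)]
lock [([0.632,
[... 705 characters left out ...]
1.        ]]), 'k1': 0.028180352305864433, 'eye': array([0.29678605, 0.06581303, 1.76270899]), 'rotation': array([ 0.03629838, -0.04223607, -0.69625643,  0.71562946])}
strongbox [([0.608, -0.004, 0.09], 0.7), ([0.45, 0.357, 0.001], 0.55)]
lock [([0.605, -0.008, 0.13], 0.83)]
dial []
shackle_tab [([0.566, -0.03, 0.12], 0.39)]
tray [([0.353, 0.156, 0.001], 0.73), ([0.451, 0.36, 0.003], 0.72), ([0.218, 0.39, 0.002], 0.72), ([0.473, 0.628, 0.022], 0.48), ([0.525, -0.32, 0.033], 0.16)]
soldering_block [([0.521, -0.321, 0.032], 0.87)]
bowl [([0.686, -0.331, 0.022], 0.7)]
glass_dish [([0.696, 0.331, 0.024], 0.77)]
hammer [([0.473, 0.626, 0.023], 0.98)]
mandrel_stand [([0.577, -0.485, 0.016], 0.72)]
```

View pics/scene0.png

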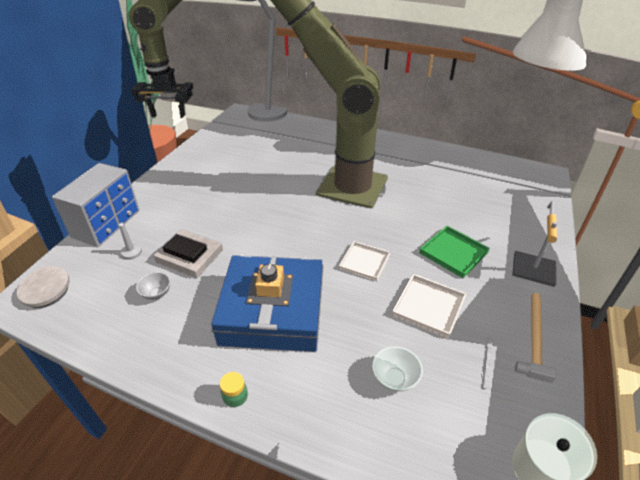

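View pics/top0.png

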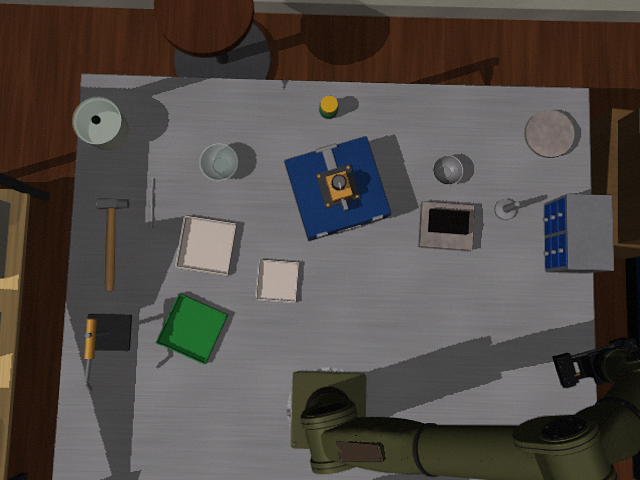

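The scene view shows the lock on the blue box (268,280), the large white tray at (430,303), a small white decoy at (363,260) and a green one. In the top view the box is at about (338,188), yawed about 15°, and the tray is at (208,245). Next I'll fit the box and tray poses to the silhouettes.

```bash
cat > h.py <<'E'
from plant import r
import cv2,numpy as np
from scipy.spatial.transform import Rotation as R
from scipy.optimize import minimize
def proj(c,P):
    k=r.get_calibration(c); p=(np.atleast_2d(P)-k["eye"])@R.from_quat(k["rotation"]).as_matrix()
    s=np.c_[p[:,0]/-p[:,2],-p[:,1]/-p[:,2]]; s=s*(1+k["k1"]*(s**2).sum(1))[:,None]
    K=k["intrinsics"]; return s@K[:2,:2].T+K[:2,2]
def box(x0,x1,y0,y1,z0,z1): return np.array([[x,y,z] for x in(x0,x1) for y in(y0,y1) for z in(z0,z1)],float)
def pose(P,p):
    c,s=np.cos(p[2]),np.sin(p[2]); return P@np.array([[c,s,0],[-s,c,0],[0,0,1]])+[p[0],p[1],0]
def hull(c,P,sc=4):
    m=np.zeros((480*sc,640*sc),np.uint8); q=cv2.convexHull((proj(c,P)*sc+(sc-1)/2).astype(np.float32))
    cv2.fillPoly(m,[np.round(q).astype(np.int32)],1); return cv2.resize(m.astype(np.float32),(640,480),interpolation=cv2.INTER_AREA)
def filled(m):
    m=m.astype(np.uint8); cs,_=cv2.findContours(m,cv2.RETR_EXTERNAL,cv2.CHAIN_APPROX_NONE)
    o=np.zeros_like(m); cv2.fillPoly(o,[cv2.convexHull(max(cs,key=cv2.contourArea))],1); return o.astype(np.float32)
def fit(masks,P,p0):
    f=lambda p:sum(np.abs(hull(c,pose(P,p))-m).sum()/m.sum() for c,m in masks.items())
    s=np.array([[0,0,0],[.01,0,0],[0,.01,0],[0,0,.1]])+p0
    o=minimize(f,p0,method="Nelder-Mead",options=dict(initial_simplex=s,xatol=1e-4,fatol=1e-5)); return o.x,o.fun
E
python3 - <<'E'
from h import *
M={}
for c in("top","scene"):
    im=r.snapshot(c)
    d=r.silhouettes(c,"strongbox"); print(c,[(x["confidence"],x["pixels"].sum(),np.argwhere(x["pixels"]).mean(0)) for x in d])
    M[c]=filled(d[0]["pixels"])
    l=r.silhouettes(c,"lock"); print(c,[(x["confidence"],x["pixels"].sum(),np.argwhere(x["pixels"]).mean(0)) for x in l])
    t=r.silhouettes(c,"tray"); print(c,"tray",[(x["confidence"],x["pixels"].sum(),np.argwhere(x["pixels"]).mean(0)) for x in t])
B=box(-.115,.115,-.12,.12,0,.086)
for ms in(M,{"top":M["top"]},{"scene":M["scene"]}): print(fit(ms,B,np.array([.61,0,.25])))
p=fit(M,B,np.array([.61,0,.25]))[0]
a=r.snapshot("top")[130:250,270:410]; a=cv2.resize(a,None,fx=4,fy=4,interpolation=cv2.INTER_CUBIC)
b=r.snapshot("scene")[240:360,200:340]; b=cv2.resize(b,None,fx=4,fy=4,interpolation=cv2.INTER_CUBIC)
for im,c,o in((a,"top",(270,130)),(b,"scene",(200,240))):
    for P,col in((box(-.115,.115,-.12,.12,.086,.086),(0,255,0)),(np.array([[0,0,.153],[-.06,0,.126]]),(0,0,255))):
        for q in proj(c,pose(P,p)): cv2.circle(im,tuple(int(v) for v in ((q-o)*4)),3,col,1)
cv2.imwrite("pics/crop.png",cv2.resize(np.vstack([np.hstack([a,b])]),(800,343)))
E
```

```text
top [(0.7, np.int64(6741), array([187.82569352, 337.39371013]))]
top [(0.75, np.int64(637), array([187.50235479, 339.42386185])), (0.42, np.int64(1163), array([161.48151333, 218.55975924])), (0.3, np.int64(395), array([208.36962025, 505.35949367]))]
top tray [(0.94, np.int64(1562), array([280.55761844, 276.92893726])), (0.92, np.int64(2886), array([244.9015939 , 206.11815662])), (0.71, np.int64(3192), array([328.74530075, 191.70927318])), (0.45, np.int64(47), array([204.06382979, 344.40425532]))]
scene [(0.57, np.int64(8425), array([305.82077151, 269.78148368])), (0.32, np.int64(859), array([279.06402794, 270.26076834]))]
scene [(0.88, np.int64(845), array([279.58698225, 270.09112426])), (0.23, np.int64(1786), array([368.38969765, 396.95576708]))]
scene tray [(0.86, np.int64(2072), array([251.00916988, 454.0796332 ])), (0.79, np.int64(2829), array([305.14881584, 428.77377165])), (0.56, np.int64(1255), array([260.40956175, 364.8310757 ]))]
(array([ 0.61733124, -0.00610872,  0.3196753 ]), np.float64(0.0722307488322258))
(array([ 0.61859371, -0.00400577,  0.31423196]), np.float64(0.02523501217365265))
(array([ 0.61291823, -0.00831315,  0.31703485]), np.float64(0.019186077639460564))
```

View pics/crop.png

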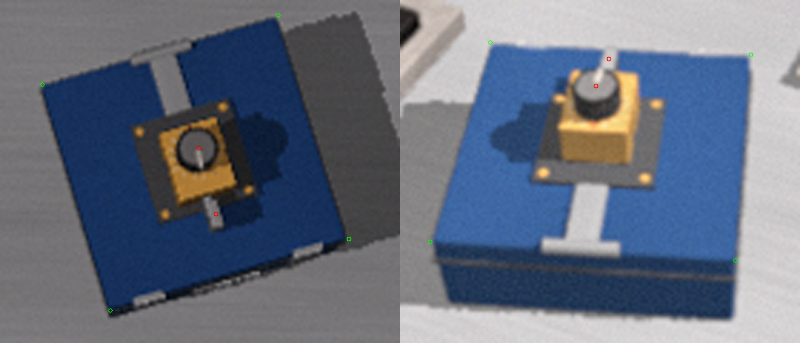

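The red marks fall on the dial and the tab. The shackle tab points to the box's front, toward the robot (top crop (215,212)), and the pointer is near the front. The two fits average to the lock at (0.616, -0.006), yaw 0.317. Moving over it.

Emit:
{"op": "play_rows", "data": {"translation": [[0.0368,-0.0277,0],[0.0368,-0.0277,0],[0.0368,-0.0277,0],[0.0368,-0.0277,0],[0.0368,-0.0277,0],[0.0368,-0.0277,0],[0.0368,-0.0277,0],[0.0368,-0.0277,0],[0.0368,-0.0277,0],[0.0368,-0.0277,0],[0.0368,-0.0277,0],[0.0368,-0.0277,0],[0.0368,-0.0277,0],[0.0368,-0.0277,0],[0.0368,-0.0277,0],[0.0368,-0.0277,0],[0,0,0],[0,0,0]], "delta_rot": [[0,0,0],[0,0,0],[0,0,0],[0,0,0],[0,0,0],[0,0,0],[0,0,0],[0,0,0],[0,0,0],[0,0,0],[0,0,0],[0,0,0],[0,0,0],[0,0,0],[0,0,0],[0,0,0],[0,0,0],[0,0,0]], "grip": [1,1,1,1,1,1,1,1,1,1,1,1,1,1,1,1,1,1], "squeeze": 10}}

```text
clock: 3.85
tool_pos: [0.6157, -0.0075, 0.3025]
eef_rot: [0.99, 0.144, -0.001, 0.001]
contact_force: [-1.2, -0.4, 0.0]
opening: 0.999
finger_force: 0.0
```

```bash
python3 - <<'E'
from h import *
s=r.get_state(); print(s["clock"],s["q"].round(3),s["tool_pos"].round(4),R.from_quat(s["eef_rot"]).as_matrix().round(4),s["contact_force"].round(2),s["moment"].round(3))
E
```

```text
3.85 [ 0.     0.674 -0.113  1.597  0.093  0.877 -1.43 ] [ 0.6157 -0.0075  0.3025] [[ 9.587e-01  2.843e-01 -9.000e-04]
 [ 2.843e-01 -9.587e-01 -1.200e-03]
 [-1.200e-03  9.000e-04 -1.000e+00]] [-1.18 -0.37  0.05] [-0.018  0.029 -0.007]
```

Emit:
{"op": "play_rows", "data": {"translation": [[0,0,0.01],[0,0,0.01],[0,0,0.01],[0,0,0.01],[0,0,0.01],[0,0,0.01],[0,0,0]], "delta_rot": [[0,0,-10],[0,0,-10],[0,0,-10],[0,0,-10],[0,0,-10],[0,0,-10],[0,0,0]], "grip": [1,1,1,1,1,1,1]}}

```text
clock: 4.72
tool_pos: [0.6151, -0.009, 0.242]
eef_rot: [0.786, 0.618, -0.001, -0.0]
contact_force: [0.1, -0.4, -0.2]
opening: 1.0
finger_force: 0.0
```

```bash
python3 - <<'E'
from h import *
s=r.get_state(); T=s["tool_pos"];Q=R.from_quat(s["eef_rot"]); print(s["clock"],s["q"].round(3),T.round(4),Q.as_matrix().round(4),s["contact_force"].round(2),s["moment"].round(3))
ims=[]
for c in("scene","top"):
    im=r.snapshot(c); tip=T+Q.apply([[0,.044,.064],[0,-.044,.064],[0,.0615,.064],[0,-.0615,.064]])
    cen=pose(np.array([[0,0,.153]]),[.6157,-.006,.317])
    px=proj(c,np.vstack([tip,cen])); o=proj(c,cen)[0].round().astype(int)-[50,60]
    im=cv2.resize(im[o[1]:o[1]+120,o[0]:o[0]+100],None,fx=4,fy=4,interpolation=cv2.INTER_CUBIC)
    for q in px: cv2.circle(im,tuple(int(v) for v in((q-o)*4)),3,(0,0,255),1)
    ims.append(im)
cv2.imwrite("pics/c2.png",np.hstack(ims))
E
```

```text
4.725 [ 0.157  0.77  -0.392  1.647  0.38   0.803 -0.643] [ 0.6151 -0.009   0.242 ] [[ 0.237   0.9715 -0.0024]
 [ 0.9715 -0.237  -0.0012]
 [-0.0017 -0.002  -1.    ]] [ 0.14 -0.36 -0.23] [-0.034 -0.07  -0.052]
```

View pics/c2.png

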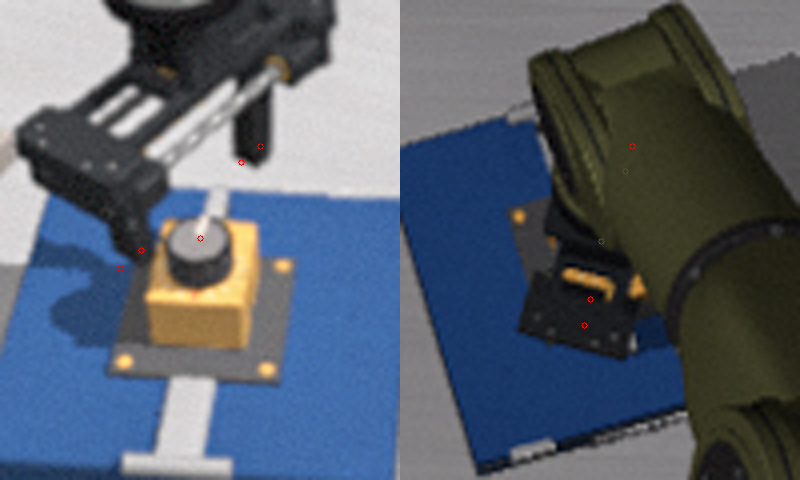

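The scene crop shows the fingers straddling the dial: projected tips and dial centre match within about 1 px, with the dial centre at crop (200,238). Descending and closing lightly.

Emit:
{"op": "play_rows", "data": {"translation": [[0.003,0,0.01],[0,0,0.01],[0,0,0.01],[0,0,0.01],[0,0,0.003],[0,0,0],[0,0,0],[0,0,0],[0,0,0],[0,0,0]], "delta_rot": [[0,0,0],[0,0,0],[0,0,0],[0,0,0],[0,0,0],[0,0,0],[0,0,0],[0,0,0],[0,0,0],[0,0,0]], "grip": [1,1,1,1,0.5,0.2,-0.05,-1,-1,-1], "squeeze": 6}}

```text
clock: 6.08
tool_pos: [0.6176, -0.0037, 0.2]
eef_rot: [0.785, 0.619, 0.001, 0.001]
contact_force: [2.7, -0.9, -0.2]
opening: 0.457
finger_force: 6.0
```

```bash
cat > st.py <<'E'
from h import *
s=r.get_state(); m=R.from_quat(s["eef_rot"]).as_matrix()
print(s["clock"],"q7",s["q"][6].round(3),"pos",s["tool_pos"].round(4),"yaw",np.degrees(np.arctan2(m[1,0],m[0,0])).round(2),"z",m[:,2].round(3),"F",s["contact_force"].round(2),"Ftool",(s["contact_force"]@m).round(2),"M",s["moment"].round(3),"op",round(s["opening"]*88,1),s["finger_force"])
E
python3 st.py
```

```text
6.075 q7 -0.673 pos [ 0.6176 -0.0037  0.2   ] yaw 76.55 z [ 0.002  0.    -1.   ] F [ 2.72 -0.88 -0.18] Ftool [-0.22  2.85  0.18] M [-0.046 -0.468  0.052] op 40.2 6.037643228773959
```

Emit:
{"op": "play_rows", "data": {"translation": [[0,0.001,0],[0,0.001,0],[0,0,0],[0,0,0],[0,0,0],[0,0,0],[0,0,0]], "delta_rot": [[0,0,0],[0,0,0],[0,0,3],[0,0,3],[0,0,3],[0,0,3],[0,0,3]], "grip": [-1,-1,-1,-1,-1,-1,-1], "squeeze": 10}}

```text
clock: 6.95
tool_pos: [0.6189, -0.0041, 0.2]
eef_rot: [0.86, 0.511, 0.0, 0.0]
contact_force: [0.2, 0.7, 3.2]
opening: 0.447
finger_force: 10.0
```

```bash
python3 st.py
```

```text
6.95 q7 -0.867 pos [ 0.6189 -0.0041  0.2   ] yaw 61.46 z [ 0. -0. -1.] F [0.2  0.74 3.23] Ftool [ 0.74 -0.18 -3.23] M [-0.015  0.022  0.071] op 39.4 10.03911781066563
```

Emit:
{"op": "play_rows", "data": {"translation": [[0,0,0],[0,0,0],[0,0,0],[0,0,0],[0,0,0]], "delta_rot": [[0,0,3],[0,0,3],[0,0,3],[0,0,3],[0,0,3]], "grip": [-1,-1,-1,-1,-1]}}

```text
clock: 7.58
tool_pos: [0.6197, -0.0048, 0.2]
eef_rot: [0.919, 0.394, 0.001, 0.001]
contact_force: [2.3, -1.1, 2.2]
opening: 0.449
finger_force: 10.0
```

```bash
python3 st.py
```

```text
7.575 q7 -1.059 pos [ 0.6197 -0.0048  0.2   ] yaw 46.44 z [ 0.002 -0.001 -1.   ] F [ 2.33 -1.1   2.23] Ftool [ 0.81  2.46 -2.22] M [-0.259 -0.343  0.128] op 39.5 10.032258647843264
```

Emit:
{"op": "play_rows", "data": {"translation": [[0,0,0],[0,0,0],[0,0,0]], "delta_rot": [[0,0,3],[0,0,3],[0,0,3]], "grip": [-1,-1,-1]}}

```text
clock: 7.95
tool_pos: [0.6199, -0.0053, 0.2]
eef_rot: [0.947, 0.321, 0.001, 0.001]
contact_force: [2.9, -2.1, 1.3]
opening: 0.448
finger_force: 10.0
```

```bash
python3 st.py
```

```text
7.95 q7 -1.173 pos [ 0.6199 -0.0053  0.2   ] yaw 37.42 z [ 0.003 -0.001 -1.   ] F [ 2.88 -2.12  1.34] Ftool [ 1.    3.44 -1.33] M [-0.423 -0.448  0.031] op 39.5 10.031429286464117
```

Emit:
{"op": "play_rows", "data": {"translation": [[0,0.001,0],[0,0.001,0],[0,0,0]], "delta_rot": [[0,0,3],[0,0,3],[0,0,3]], "grip": [-1,-1,-1]}}

```text
clock: 8.32
tool_pos: [0.6205, -0.006, 0.2]
eef_rot: [0.97, 0.245, 0.001, 0.0]
contact_force: [3.7, -1.9, 2.6]
opening: 0.452
finger_force: 10.0
```

```bash
python3 st.py
```

```text
8.325 q7 -1.283 pos [ 0.6205 -0.006   0.2   ] yaw 28.36 z [ 0.001 -0.    -1.   ] F [ 3.65 -1.87  2.61] Ftool [ 2.33  3.39 -2.6 ] M [-0.401 -0.402  0.051] op 39.7 10.040525928488933
```

Emit:
{"op": "play_rows", "data": {"translation": [[0,0,0],[0,0,0],[0,0,0]], "delta_rot": [[0,0,3],[0,0,3],[0,0,3]], "grip": [-1,-1,-1]}}

```text
clock: 8.7
tool_pos: [0.6207, -0.0065, 0.2]
eef_rot: [0.986, 0.168, 0.001, 0.001]
contact_force: [3.8, -4.2, 3.7]
opening: 0.449
finger_force: 10.0
```

```bash
python3 st.py; python3 - <<'E'
from h import *
o=[]
for c,a,b in(("scene",200,240),("top",280,140)):
    im=r.snapshot(c)[b:b+100,a:a+100]; o.append(cv2.resize(im,None,fx=4,fy=4,interpolation=cv2.INTER_CUBIC))
cv2.imwrite("pics/c3.png",np.hstack(o))
E
```

```text
8.7 q7 -1.396 pos [ 0.6207 -0.0065  0.2   ] yaw 19.32 z [ 0.002 -0.001 -1.   ] F [ 3.76 -4.17  3.68] Ftool [ 2.17  5.19 -3.67] M [-0.894 -0.682  0.089] op 39.5 10.047335926210508
```

View pics/c3.png

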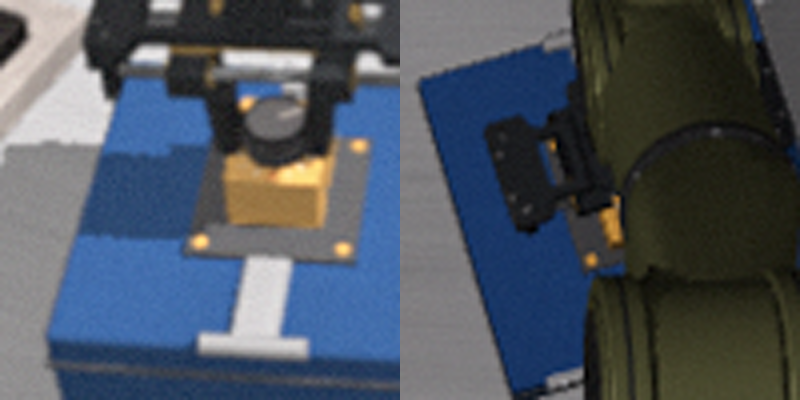

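The pointer has turned with the dial (crop (290,115)) and no stop has been felt yet. Continuing, with recentring.

Emit:
{"op": "play_rows", "data": {"translation": [[0,0.001,0],[0,0.001,0],[0,0.001,0]], "delta_rot": [[0,0,3],[0,0,3],[0,0,3]], "grip": [-1,-1,-1]}}

```text
clock: 9.18
tool_pos: [0.6211, -0.0071, 0.2]
eef_rot: [0.996, 0.091, 0.0, -0.001]
contact_force: [3.7, -0.1, 4.5]
opening: 0.452
finger_force: 10.0
```

```bash
python3 st.py
```

```text
9.175 q7 -1.503 pos [ 0.6211 -0.0071  0.2   ] yaw 10.4 z [ 0.001  0.002 -1.   ] F [ 3.73 -0.13  4.48] Ftool [ 3.65  0.79 -4.47] M [ 0.053 -0.578  0.281] op 39.7 10.011088990140706
```

Emit:
{"op": "play_rows", "data": {"translation": [[0,0,0],[0,0,0],[0,0,0]], "delta_rot": [[0,0,3],[0,0,3],[0,0,0]], "grip": [-1,-1,-1]}}

```text
clock: 9.55
tool_pos: [0.6204, -0.0075, 0.1997]
eef_rot: [0.999, 0.039, -0.001, -0.001]
contact_force: [1.7, 0.4, 5.8]
opening: 0.454
finger_force: 10.0
```

```bash
python3 st.py
```

```text
9.55 q7 -1.575 pos [ 0.6204 -0.0075  0.1997] yaw 4.46 z [-0.001  0.001 -1.   ] F [1.67 0.38 5.76] Ftool [ 1.69 -0.26 -5.77] M [ 0.059 -0.217  0.225] op 39.9 9.995113941840827
```

Emit:
{"op": "play_rows", "data": {"translation": [[0,0,0],[0,0,0],[0,0,0]], "delta_rot": [[0,0,0],[0,0,2],[0,0,2]], "grip": [-1,-1,-1], "squeeze": 20}}

```text
clock: 9.93
tool_pos: [0.6204, -0.0078, 0.1998]
eef_rot: [1.0, 0.004, -0.0, -0.0]
contact_force: [1.6, -0.4, 5.7]
opening: 0.446
finger_force: 20.1
```

```bash
python3 st.py
```

```text
9.925 q7 -1.624 pos [ 0.6204 -0.0078  0.1998] yaw 0.47 z [-0.001  0.001 -1.   ] F [ 1.63 -0.45  5.73] Ftool [ 1.62  0.46 -5.73] M [-0.162 -0.291  0.593] op 39.3 20.117949767882237
```

The firm stop was felt at about 72° of turn (0.59 N·m), well short of the end stop, so this is the notch. Releasing and going over the tab.

Emit:
{"op": "play_rows", "data": {"translation": [[0,0,0],[0,0,0],[0,0,0],[0,0,-0.025],[0,0,-0.03],[-0.021,0.007,0],[-0.021,0.007,0],[-0.021,0.007,0],[0,0,0]], "delta_rot": [[0,0,-1],[0,0,0],[0,0,0],[0,0,0],[0,0,0],[0,0,-5],[0,0,-6],[0,0,-6],[0,0,0]], "grip": [0.3,0.3,0.3,0.3,0.3,0.1,0.1,0.1,0.1], "squeeze": 10}}

```text
clock: 11.05
tool_pos: [0.5597, -0.0382, 0.2546]
eef_rot: [0.987, 0.16, -0.001, 0.0]
contact_force: [0.6, 0.6, 0.7]
opening: 0.55
finger_force: 0.0
```

```bash
python3 st.py;  python3 - <<'E'
from h import *
s=r.get_state(); T=s["tool_pos"];Q=R.from_quat(s["eef_rot"]); o_=[]
for c in("scene","top"):
    im=r.snapshot(c); L=[.620,-.008,.317]
    P=np.vstack([T+Q.apply([[0,.022,.064],[0,-.022,.064]]),pose(np.array([[0,0,.153],[-.066,0,.126],[-.04,.028,.13],[-.04,-.028,.13]]),L)])
    px=proj(c,P); o=px[2].round().astype(int)-[50,60]
    im=cv2.resize(im[o[1]:o[1]+120,o[0]:o[0]+100],None,fx=4,fy=4,interpolation=cv2.INTER_CUBIC)
    for q in px: cv2.circle(im,tuple(int(v) for v in((q-o)*4)),3,(0,0,255),1)
    o_.append(im)
    print(c,[(np.round(d["point"],3).tolist(),round(d["confidence"],2)) for n in("shackle_tab","lock") for d in r.look_for(c,n)])
cv2.imwrite("pics/c4.png",np.hstack(o_))
E
```

```text
11.05 q7 -1.359 pos [ 0.5597 -0.0382  0.2546] yaw 18.36 z [-0.002 -0.    -1.   ] F [0.59 0.62 0.68] Ftool [ 0.76 -0.4  -0.68] M [ 0.002 -0.054  0.022] op 48.4 0.0
scene [([0.524, 0.628, 0.023], 0.37), ([0.624, -0.005, 0.155], 0.24), ([0.632, -0.004, 0.133], 0.22), ([0.63, 0.002, 0.13], 0.9)]
top []
```

View pics/c4.png

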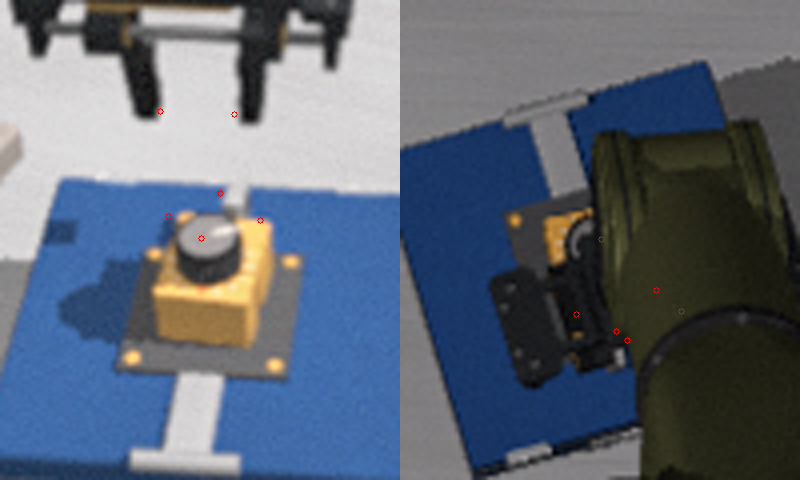

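The dial centre is at about (208,237) in the scene crop. The tab at (235,200) is a few mm toward +y of the prediction, because the lock yawed a little in its play. I'll correct for that and descend around the tab.

Emit:
{"op": "play_rows", "data": {"translation": [[0,-0.0085,0],[0,-0.0085,0],[0,0,0.02],[0,0,0.02],[0,0,0.02],[0,0,0.015],[0,0,0.01],[0,0,0.006],[0,0,0],[0,0,0]], "delta_rot": [[0,0,1],[0,0,1],[0,0,0],[0,0,0],[0,0,0],[0,0,0],[0,0,0],[0,0,0],[0,0,0],[0,0,0]], "grip": [0.1,0.1,0.1,0.1,0.1,0.1,0.1,0.1,0.1,0.1]}}

```text
clock: 12.6
tool_pos: [0.5561, -0.0208, 0.1642]
eef_rot: [0.99, 0.144, 0.0, 0.0]
contact_force: [-0.1, 0.2, 0.2]
opening: 0.553
finger_force: 0.0
```

```bash
python3 st.py;  python3 - <<'E'
from h import *
o_=[]
for c,a,b in(("scene",210,220),("top",290,130)):
    o_.append(cv2.resize(r.snapshot(c)[b:b+100,a:a+100],None,fx=4,fy=4,interpolation=cv2.INTER_CUBIC))
cv2.imwrite("pics/c5.png",np.hstack(o_))
E
```

```text
12.6 q7 -1.43 pos [ 0.5561 -0.0208  0.1642] yaw 16.54 z [ 0.001 -0.    -1.   ] F [-0.08  0.18  0.22] Ftool [-0.03 -0.19 -0.22] M [0.002 0.006 0.003] op 48.7 0.0
```

View pics/c5.png

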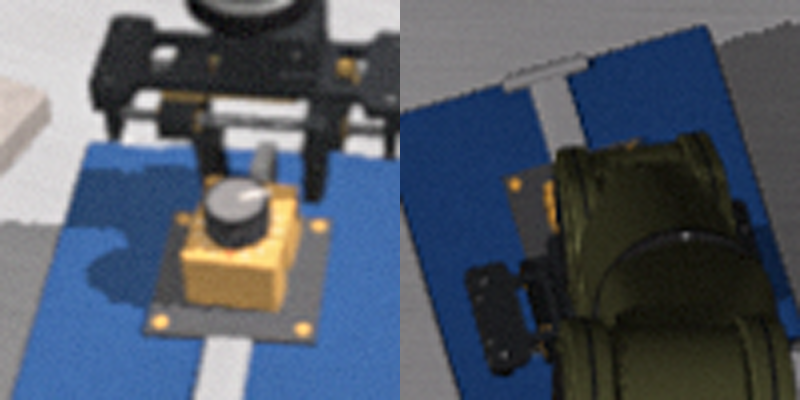

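The scene crop shows the tab at (265,165), nicely between the fingers at (213,165) and (315,165). Pinching it.

Emit:
{"op": "play_rows", "data": {"translation": [[0,0,0],[0,0,0],[0,0,0],[0,0,0],[0,0,0],[0,0,0]], "delta_rot": [[0,0,0],[0,0,0],[0,0,0],[0,0,0],[0,0,0],[0,0,0]], "grip": [-0.4,-1,-1,-1,-1,-1], "squeeze": 8}}

```text
clock: 13.45
tool_pos: [0.5561, -0.022, 0.1638]
eef_rot: [0.99, 0.143, 0.0, 0.001]
contact_force: [0.4, -4.8, -0.6]
opening: 0.145
finger_force: 8.0
```

```bash
python3 st.py
```

```text
13.45 q7 -1.43 pos [ 0.5561 -0.022   0.1638] yaw 16.47 z [ 0.001 -0.001 -1.   ] F [ 0.37 -4.77 -0.65] Ftool [-0.99  4.68  0.65] M [-1.027 -0.285 -0.126] op 12.8 7.9534813383361325
```

Emit:
{"op": "play_rows", "data": {"translation": [[0,0.001,0],[0,0.001,0],[-0.003,0,0],[-0.003,0,0],[-0.003,0,0],[-0.003,0,0],[0,0,0]], "delta_rot": [[0,0,0],[0,0,0],[0,0,0],[0,0,0],[0,0,0],[0,0,0],[0,0,0]], "grip": [-1,-1,-1,-1,-1,-1,-1], "squeeze": 25}}

```text
clock: 14.32
tool_pos: [0.5445, -0.0259, 0.1638]
eef_rot: [0.99, 0.144, -0.0, -0.0]
contact_force: [2.6, -0.4, -0.5]
opening: 0.137
finger_force: 25.0
```

```bash
python3 st.py
```

```text
14.325 q7 -1.425 pos [ 0.5445 -0.0259  0.1638] yaw 16.57 z [-0.  0. -1.] F [ 2.64 -0.38 -0.46] Ftool [2.43 1.12 0.46] M [-0.098 -0.431 -0.089] op 12.0 24.99914995394647
```

Moved 12 mm with only about 2.5 N of resistance, so the lock is open. I'll keep pulling to the end stop.

Emit:
{"op": "play_rows", "data": {"translation": [[-0.003,0,0],[-0.003,0,0],[-0.002,0,0],[-0.001,0,0],[0,0,0]], "delta_rot": [[0,0,0],[0,0,0],[0,0,0],[0,0,0],[0,0,0]], "grip": [-1,-1,-1,-1,-1]}}

```text
clock: 14.95
tool_pos: [0.5366, -0.0285, 0.1638]
eef_rot: [0.99, 0.144, 0.0, -0.0]
contact_force: [5.5, -0.3, -2.9]
opening: 0.135
finger_force: 25.0
```

```bash
python3 st.py
```

```text
14.95 q7 -1.424 pos [ 0.5366 -0.0285  0.1638] yaw 16.57 z [ 0.001  0.    -1.   ] F [ 5.54 -0.27 -2.85] Ftool [5.23 1.84 2.86] M [ 0.116 -0.966 -0.082] op 11.8 24.998706383630633
```

Emit:
{"op": "play_rows", "data": {"translation": [[-0.001,0,0],[-0.001,0,0],[-0.001,0,0]], "delta_rot": [[0,0,0],[0,0,0],[0,0,0]], "grip": [-1,-1,-1]}}

```text
clock: 15.32
tool_pos: [0.5359, -0.0293, 0.1641]
eef_rot: [0.99, 0.144, 0.003, 0.0]
contact_force: [10.4, 1.0, -5.0]
opening: 0.135
finger_force: 25.0
```

```bash
python3 st.py
```

```text
15.325 q7 -1.424 pos [ 0.5359 -0.0293  0.1641] yaw 16.55 z [ 0.006  0.001 -1.   ] F [10.4   0.97 -4.99] Ftool [10.21  2.03  5.06] M [ 0.071 -1.818 -0.07 ] op 11.9 24.998847730457783
```

End stop reached: about 21 mm of travel and the force rising to 10 N. Easing off, releasing, and going above the body.

Emit:
{"op": "play_rows", "data": {"translation": [[0.003,0,0],[0,0,0],[0,0,0],[0,0,0],[0,0,-0.03],[0,0,-0.03],[0,0,-0.03],[0.027,0,0],[0.027,0,0],[0.026,0,0],[0,0,0],[0,0,0]], "delta_rot": [[0,0,0],[0,0,0],[0,0,0],[0,0,0],[0,0,0],[0,0,0],[0,0,0],[0,0,0],[0,0,0],[0,0,0],[0,0,0],[0,0,0]], "grip": [-1,0,0,0,0,1,1,1,1,1,1,1], "squeeze": 10}}

```text
clock: 16.82
tool_pos: [0.6116, -0.0063, 0.2533]
eef_rot: [0.99, 0.144, -0.001, 0.0]
contact_force: [0.5, 0.1, -0.4]
opening: 1.001
finger_force: 0.0
```

```bash
python3 st.py;  python3 - <<'E'
from h import *
s=r.get_state(); T=s["tool_pos"];Q=R.from_quat(s["eef_rot"]); o_=[]
for c in("scene","top"):
    im=r.snapshot(c); L=[.6195,-.006,.29]
    P=np.vstack([T+Q.apply([[0,.044,.064],[0,-.044,.064]]),pose(np.array([[0,0,.153],[-.087,0,.126],[.028,.028,.13],[.028,-.028,.13]]),L)])
    px=proj(c,P); o=px[2].round().astype(int)-[50,60]
    im=cv2.resize(im[o[1]:o[1]+120,o[0]:o[0]+100],None,fx=4,fy=4,interpolation=cv2.INTER_CUBIC)
    for q in px: cv2.circle(im,tuple(int(v) for v in((q-o)*4)),3,(0,0,255),1)
    o_.append(im)
cv2.imwrite("pics/c6.png",np.hstack(o_))
M={}
for c in("top","scene"):
    r.snapshot(c)
    for d in r.silhouettes(c,"tray"):
        cy,cx=np.argwhere(d["pixels"]).mean(0)
        g=proj(c,[[.452,.36,.01]])[0]
        if np.hypot(cx-g[0],cy-g[1])<12: M[c]=filled(d["pixels"])
for c in M: print(c,fit({c:M[c]},box(-.075,.075,-.075,.075,0,.02),np.array([.452,.36,.1])))
E
```

```text
16.825 q7 -1.42 pos [ 0.6116 -0.0063  0.2533] yaw 16.54 z [-0.002 -0.001 -1.   ] F [ 0.52  0.12 -0.44] Ftool [0.54 0.03 0.44] M [-0.017  0.009  0.038] op 88.1 0.0
top (array([ 0.45229063,  0.36348451, -0.11820922]), np.float64(0.026102688163518906))
scene (array([ 0.44930249,  0.35912022, -0.12687425]), np.float64(0.0313548669219017))
```

View pics/c6.png

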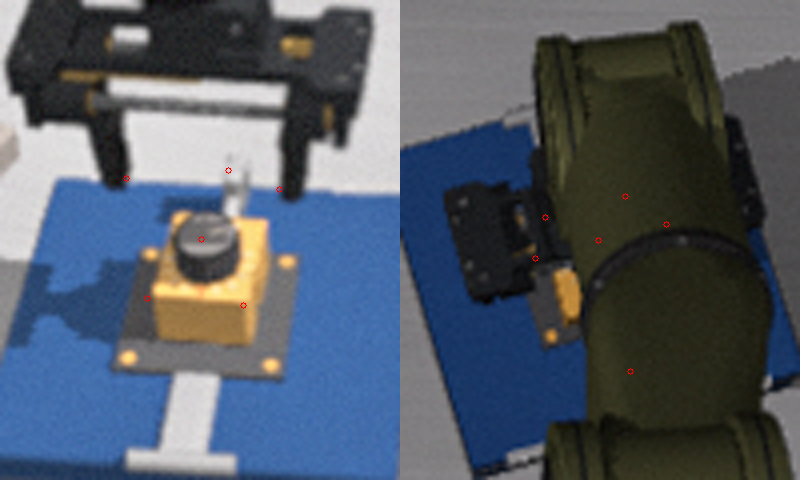

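The tab now stands well out at (235,165). The lock and the fingers show the same small camera bias, so they are aligned. Tray centre is about (0.451, 0.361). Descending onto the body and gripping.

Emit:
{"op": "play_rows", "data": {"translation": [[0.002,0,0.015],[0,0,0.02],[0,0,0.02],[0,0,0.015],[0,0,0.012],[0,0,0.008],[0,0,0],[0,0,0],[0,0,0],[0,0,0],[0,0,0]], "delta_rot": [[0,0,0],[0,0,0],[0,0,0],[0,0,0],[0,0,0],[0,0,0],[0,0,0],[0,0,0],[0,0,0],[0,0,0],[0,0,0]], "grip": [1,1,1,1,1,1,1,0.4,-1,-1,-1], "squeeze": 8}}

```text
clock: 18.5
tool_pos: [0.6153, -0.0057, 0.1641]
eef_rot: [0.99, 0.144, 0.001, 0.0]
contact_force: [0.6, -0.1, 1.0]
opening: 0.637
finger_force: 8.0
```

```bash
python3 st.py
```

```text
18.5 q7 -1.436 pos [ 0.6153 -0.0057  0.1641] yaw 16.53 z [ 0.001 -0.001 -1.   ] F [ 0.65 -0.09  0.96] Ftool [ 0.6   0.27 -0.96] M [-0.167 -0.077  0.049] op 56.0 8.000414443085901
```

Emit:
{"op": "play_rows", "data": {"translation": [[0,0,0],[0,0,0],[0,0,-0.004],[0,0,-0.004],[0,0,-0.006],[0,0,0]], "delta_rot": [[0,0,0],[0,0,0],[0,0,0],[0,0,0],[0,0,0],[0,0,0]], "grip": [-1,-1,-1,-1,-1,-1], "squeeze": 40}}

```text
clock: 19.25
tool_pos: [0.6149, -0.0049, 0.1783]
eef_rot: [0.99, 0.144, 0.0, -0.0]
contact_force: [2.3, 1.2, -4.0]
opening: 0.63
finger_force: 40.0
```

```bash
python3 st.py
```

```text
19.25 q7 -1.434 pos [ 0.6149 -0.0049  0.1783] yaw 16.56 z [ 0.  0. -1.] F [ 2.26  1.24 -4.04] Ftool [ 2.51 -0.54  4.04] M [ 0.294 -0.532  0.044] op 55.5 40.00035342760384
```

Emit:
{"op": "play_rows", "data": {"translation": [[0,0,-0.01],[0,0,-0.012],[0,0,-0.015],[0,0,-0.018],[0,0,-0.018],[0,0,-0.015],[0,0,-0.01],[0,0,-0.004],[0,0,0],[0,0,0]], "delta_rot": [[0,0,0],[0,0,0],[0,0,0],[0,0,0],[0,0,0],[0,0,0],[0,0,0],[0,0,0],[0,0,0],[0,0,0]], "grip": [-1,-1,-1,-1,-1,-1,-1,-1,-1,-1]}}

```text
clock: 20.5
tool_pos: [0.6144, -0.0053, 0.279]
eef_rot: [0.99, 0.144, -0.001, -0.0]
contact_force: [-0.4, -0.4, -5.9]
opening: 0.627
finger_force: 40.0
```

```bash
python3 st.py
```

```text
20.5 q7 -1.416 pos [ 0.6144 -0.0053  0.279 ] yaw 16.55 z [-0.001 -0.    -1.   ] F [-0.42 -0.4  -5.87] Ftool [-0.51  0.26  5.87] M [ 0.005 -0.067 -0.006] op 55.2 39.999922793358564
```

Emit:
{"op": "play_rows", "data": {"translation": [[-0.0012,-0.0085,0],[-0.0024,-0.017,0],[-0.0035,-0.0248,0],[-0.0035,-0.0248,0],[-0.0035,-0.0248,0],[-0.0035,-0.0248,0],[-0.0035,-0.0248,0],[-0.0035,-0.0248,0],[-0.0035,-0.0248,0],[-0.0035,-0.0248,0],[-0.0035,-0.0248,0],[-0.0035,-0.0248,0],[-0.0035,-0.0248,0],[-0.0035,-0.0248,0],[-0.0035,-0.0248,0],[-0.0035,-0.0248,0],[-0.0024,-0.017,0],[-0.0012,-0.0085,0],[0,0,0],[0,0,0]], "delta_rot": [[0,0,0],[0,0,0],[0,0,0],[0,0,0],[0,0,0],[0,0,0],[0,0,0],[0,0,0],[0,0,0],[0,0,0],[0,0,0],[0,0,0],[0,0,0],[0,0,0],[0,0,0],[0,0,0],[0,0,0],[0,0,0],[0,0,0],[0,0,0]], "grip": [-1,-1,-1,-1,-1,-1,-1,-1,-1,-1,-1,-1,-1,-1,-1,-1,-1,-1,-1,-1]}}

```text
clock: 23.0
tool_pos: [0.4482, 0.3592, 0.2797]
eef_rot: [0.99, 0.143, 0.0, 0.001]
contact_force: [0.4, -0.4, -6.4]
opening: 0.628
finger_force: 40.0
```

```bash
python3 st.py;  python3 - <<'E'
from h import *
im=r.snapshot("scene"); cv2.imwrite("pics/c7.png",cv2.resize(im[120:400,180:540],None,fx=2,fy=2,interpolation=cv2.INTER_CUBIC))
E
```

```text
23.0 q7 -2.06 pos [0.4482 0.3592 0.2797] yaw 16.45 z [ 0.    -0.001 -1.   ] F [ 0.44 -0.43 -6.35] Ftool [0.3  0.53 6.36] M [-0.031 -0.153  0.009] op 55.3 39.99983433634043
```

View pics/c7.png

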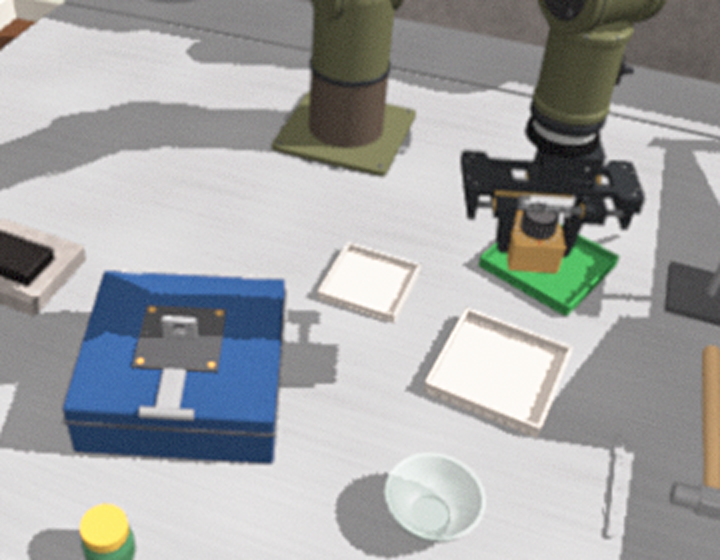

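The lock is held dial up with the eye left bare at (180,325), and nothing else has moved. It only appears over the green tray because of its height; the measured TCP is over the white tray's centre. Settling, then handing in.

Emit:
{"op": "play_rows", "data": {"translation": [[0,0,0],[0,0,0],[0,0,0],[0,0,0],[0,0,0],[0,0,0]], "delta_rot": [[0,0,0],[0,0,0],[0,0,0],[0,0,0],[0,0,0],[0,0,0]], "grip": [-1,-1,-1,-1,-1,-1]}}

```text
clock: 23.8
tool_pos: [0.4475, 0.3604, 0.2797]
eef_rot: [0.99, 0.144, 0.0, 0.0]
contact_force: [0.5, -0.7, -6.1]
opening: 0.626
finger_force: 40.0
```

```bash
python3 st.py; python3 -c "
from plant import r
print(r.finish_job())"
```

```text
23.8 q7 -2.06 pos [0.4475 0.3604 0.2797] yaw 16.55 z [ 0. -0. -1.] F [ 0.47 -0.67 -6.15] Ftool [0.26 0.77 6.15] M [-0.028 -0.089 -0.008] op 55.1 39.99999359250069
the job is handed in; nothing more can be done
None
```

The job is handed in at 23.8 s (no verdict was returned): the padlock is unlocked, its shackle is pulled fully out, and the gripper holds it still and dial up, about 20 cm above the middle of the white tray.

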